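# Shut the sprung press mould and hold it with its locking pin

## Task

Swing the open lid of the hinged press mould over onto its base, then take the locking pin by its red knob out of the wooden stand and push it down through the hole in the lid into the hole in the base, until its collar presses on the lid and the springy lid is fully shut. Finish while holding on: keep gripping the pin and pressing it down so that the mould stays fully shut, and do not let go. Leave the jar of slip where it stands.

Things in the scene. Friction and masses are not known exactly. Their poses are not given: they have to be found in the camera images.
- mould: Lower half of a press mould for leaf tiles (it carries the lid), fixed to the table: wooden frame 140 (x) x 150 (y) x 26 (z) mm, white plaster bed. Origin: centre of its underside, z up. Hinge along x at its -y edge; pin hole near its +y edge. Two black spring pads (10 mm wide, x = +-63, y = 30 mm) stand 8 mm proud of its top.
- hinge_axis (a point): Middle of the hinge line, at mould (0, -75, 26) mm, fixed to the mould, with the mould's axes; the lid turns about x here.
- lid (a joint): Lid angle, rad: 0 shut and level, pi/2 upright, stop at 2.0. Starts leaning back at 1.70 to 1.88, held by light friction (0.06 N m). Pushed over to below about 1.0 it falls by itself, damped, and rests ajar on the spring pads at about 0.07 (9 mm open at the pin hole). To press it fully shut at the hole takes about 6 N; released, it springs ajar again.
- lid_back (a point): Middle of the lid's flat outer face: 80 mm from the hinge line, 14 mm outward of the inner face (which lies in the hinge line). Lid axes: x along the hinge, y from hinge to free edge, z out of the outer face (up when shut). Wood, white plaster inside, 140 mm along the hinge, reaching 5 to 152 mm from it, 14 mm thick, 0.2 kg; two 3.5 mm high battens along y at x = +-50 mm.
- lid_hole (a point): On the lid, same axes: outer mouth of its pin hole, 133 mm from the hinge line, 16 mm outward of the inner face, in a brass plate 36 x 34 x 2 mm. The hole is 17 mm wide, straight through (16 mm).
- base_hole (a point): Mouth of the base's pin hole at the mould's top face, mould (0, 58, 26) mm, straight below lid_hole when the lid is shut. 14.5 mm wide, through the whole base (26 mm).
- pin: Locking pin, 84 mm long, 0.08 kg, upright in the pin stand. Origin at its foot, z up along the pin. Steel shank 12 mm thick, 38 mm long, its lowest 5 mm tapered to 7 mm; steel collar 30 mm wide from 38 to 44 mm; round red knob 22 mm wide from 44 to 84 mm. Fully home the collar lies on the brass plate and the foot is 4 mm above the mould's underside.
- pin_tip (a point): Centre of the pin's foot (its origin).
- pin_grip (a point): Middle of the red knob, 64 mm above the foot.
- pin_stand: Wooden pin stand fixed to the table: block 60 x 60 mm, 44 mm high, on a foot 90 x 90 x 5 mm, with an upright 14.5 mm hole in which the pin stands, collar on the block. Origin: centre of its underside. It and the jar may have changed places.
- slip_jar: White jar with a green lid, 58 mm wide, 75 mm high, 0.16 kg; loose, to be left alone. Origin: centre of its underside.
Mind the look-alikes: they are no part of the job. What is shaped like the pin but green or white is not meant.

How it is judged:
On the way, in this order (a step that is already met when the one before it is completed fails the run):
1. the lid has been swung over onto the base (hinge below 0.15 rad) (value of joint lid below 0.15 rad), for 0.2 s.
2. the pin's foot has entered the base's hole through the lid (horizontal distance between pin_tip and base_hole below 0.004 m and z of pin_tip in the frame of mould below 0.018 m), for 0.1 s.
At the end, for the whole second after the job is handed in: Through the last second: hinge below 0.02 rad; pin's foot within 4 mm of the base hole's axis, under 8 mm above the mould's underside, pin upright within 0.1 rad; pin presses the mould and lid with over 4 N; fingers press the pin with over 2 N, grasp point within 28 mm of the knob's middle (value of joint lid below 0.02 rad and horizontal distance between pin_tip and base_hole below 0.004 m and z of pin_tip in the frame of mould below 0.008 m and angle between the z axis of pin and the z axis of mould, either way round below 0.1 rad and contact force between pin and mould above 4 N and contact force between the fingers and pin above 2 N and distance between the grasp point and pin_grip below 0.028 m); the arm keeps its last pose, push and grip.
It fails at once if the jar of slip is pushed more than 30 mm (distance of slip_jar from where it was at the start of the episode above 0.03 m).
It also fails if it takes over 61 s, if anything falls off the work surface, if the arm or the gripper's body presses on something with over 40 N, if the wrist force passes 120 N, or if a joint passes its speed limit or range.

## Robot

A 6-joint arm with a two-finger parallel gripper is mounted at the origin on the work surface; the furniture and walls round the work are solid. World frame = base frame: x ahead of the robot, y to its left, z up, the work surface at z = 0. Lengths are in m, angles in rad, forces in N, time in s.
With the tool pointing down it reaches from about 0.3 to 0.775 m from the base axis. Payload 14.6 kg.
Tool frame: the origin (TCP) lies at the very end of the fingers, on their centre line; the grasp point (between the pads) lies 19 mm behind it; z points along the fingers, y is the line along which they close (so a half turn about z gives the same grasp; the last joint's range is limited). The gripper opens to 94 mm and grips with 3 to 60 N. Pads are 16 mm wide; open, the fingers measure 119 mm over their backs; the gripper's body (75 mm by 177 mm) begins 78 mm behind the grasp point.
Start: joints at [1.168, 0.3, 1.521, -0, 1.321, -0.067], TCP at [0.181, 0.519, 0.205] pointing down, gripper open.
Joint ranges: [-3.03, 3.03], [-0.79, 2.21], [0.23, 2.52], [-1.04, 4.18], [0, 3.07], [-2.55, 2.55]. Speed limits (rad/s): [2.22, 2.22, 2.57, 3.14, 3.14, 3.14].

## Interface

Orientations are given as [roll, pitch, yaw] about the fixed x, y, z axes, in that order (R = Rz(yaw) Ry(pitch) Rx(roll)).
In Python, from station import * gives the robot as it stands.
- The arm moves only by the tool jog_arm, never from a script. Its argument "rows" is a list of rows, each a list of 3 entries, a list of its own where there are three numbers: the shift along the tool's x, y, z in m, then the turn about the tool's z in degrees, then the finger opening in m, from 0 to 0.094. A call has 1 to 12 rows; each row shifts and turns the commanded pose from where the row before left it, along the tool's axes as they then stand; what a row does not reach is not made up. A row lasts 1/12 s, in which the tool goes at most 41.7 mm and 7.16 degrees, less where a joint would pass 70% of its speed; a pose out of reach is approached as far as the arm can. A call is refused whole if a number of a shift passes 0.0417 or a number of a turn 7.16, either way. A call with a gripper value outside its range is refused whole. The fingers move at their own pace and stop on an object; "squeeze" is the grip in N (left out, the last holds). Time passes only in rows, so rows that do not move let the fingers close. It gives the time, the measured TCP pose, the force, the opening and the grip force at its end, in the units of the state.
- get_obs(): the state, without advancing time (a new reading comes with each control period).
- camera(name): name is "side" or "top"; returns a dict with "image" (400x640x3 uint8, red, green, blue), "range_z" (400x640 float32, m along the optical axis (not along the pixel's ray), 0 where there is no reading), "K" (3x3 intrinsics, pixels), "world_from_camera" (4x4, takes a point from camera to world coordinates). Camera axes: x right, y up, looking along -z (the intrinsics and any distortion apply to the point x, -y, -z); pixel columns grow to the right and rows downward; lengths in m; the calibration is good to about 2 mm. A picture is of the moment at which its call begins.
- hand_in(): hands the job in; it is judged then, once.
Trained networks look in a picture, given as the dict that the camera call returned (one of the last four; its "shot" number tells which), for a name from the list of things; names that differ only in an ending like _2 or _b are one class to them, and where a whole thing is asked for, a point or a joint stands for the part that bears it (a point fixed in the world has none). Each returns a list of dicts, best first, with "p" (0 to 1); they miss things now and then, are a little off and sometimes report something else, mostly with a low value. They report only what shows in the picture. A call takes as long as a camera call. They do not tell look-alikes from the thing itself.
- search_frame(label, picture): "at" ([column, row] as shares, 0 to 1, of the picture: columns of its width, rows of its height, amid what is visible of it).
- spot_point(label, picture): "at" ([column, row] as shares, 0 to 1, of the picture: columns of its width, rows of its height: a listed point, or the origin of a listed thing).
The state is a dict: "time_s": time; "qpos": joint angles; "joint_vel": joint speeds; "tau": joint torques, N m; "ee_pos": TCP position; "eef_rot": TCP orientation; "force": force on the tool from outside, world axes, zero at the start; "moment": the same for the moment, N m; "grip_width": finger opening in m; "grip_force": force on a finger pad.
Only numpy, scipy, OpenCV 4.12 (cv2) and the standard library are available. Lean on these libraries where they do the work, as an engineer would, in place of code of your own. Each camera call takes 0.05 s, during which the arm holds its last target. There are 200 camera calls.

## Working session

There is one attempt and no reset: what is moved stays moved. The work goes in short steps, Python scripts to look and compute and a tool call to move; the robot and the scene stay as the last step left them, time stands still between calls to the robot, and variables do not carry over. Pictures are saved under pics/ and viewed, at most 10 in all, crops included, and the job is handed in when it is done.

Besides the shell and the picture viewer there is one more tool, called after "Call:" as a command line: name --argument value ..., lists and objects as JSON in quotes. jog_arm: Moves the arm, as the interface text tells. Its arguments: {"type":"object","properties":{"rows":{"type":"array","items":{"type":"array"}},"squeeze":{"type":"number"}},"required":["rows"]}

```bash
mkdir -p pics
cat > h.py <<'E'
from station import *
import numpy as np, cv2
def px2w(c,u,v,r=2):
    z=c["range_z"];H,W=z.shape
    p=z[max(0,int(v)-r):int(v)+r+1,max(0,int(u)-r):int(u)+r+1];p=p[p>0]
    d=float(np.median(p)) if len(p) else 0
    K=c["K"];q=np.array([(u-K[0,2])/K[0,0]*d,-(v-K[1,2])/K[1,1]*d,-d,1])
    return (c["world_from_camera"]@q)[:3]
def proj(c,P):
    q=np.linalg.inv(c["world_from_camera"])@np.append(P,1);K=c["K"]
    return K[0,0]*q[0]/-q[2]+K[0,2],K[1,1]*-q[1]/-q[2]+K[1,2]
def save(c,n): cv2.imwrite("pics/"+n,c["image"][:,:,::-1])
E
python3 - <<'E'
from h import *
np.set_printoptions(precision=4,suppress=True)
ims=[]
for n in("side","top"):
    c=camera(n);ims.append(c["image"]); print(n,c["world_from_camera"][:3,3],c.get("dist"),c.keys())
    for l in("mould","hinge_axis","lid_back","lid_hole","base_hole","pin","pin_grip","pin_stand","slip_jar"):
        for d in spot_point(l,c)[:4]:
            u,v=d["at"][0]*640,d["at"][1]*400
            print(l,round(d["p"],2),round(u),round(v),px2w(c,u,v))
    save(c,n+"0.png")
print(get_obs())
E
```

```text
side [ 1.0844 -0.2887  0.5314] None dict_keys(['image', 'range_z', 'K', 'world_from_camera', 'shot'])
mould 0.74 388 217 [0.4596 0.1599 0.0224]
hinge_axis 0.74 355 203 [0.4593 0.0738 0.0805]
lid_back 0.91 342 182 [0.2378 0.1571 0.0015]
lid_hole 0.96 337 162 [0.1299 0.1973 0.0052]
lid_hole 0.53 258 259 [ 0.4754 -0.1492  0.0177]
base_hole 0.88 416 200 [0.4327 0.2539 0.0258]
base_hole 0.69 386 215 [0.4551 0.1577 0.0235]
base_hole 0.62 198 274 [ 0.4713 -0.2668  0.0192]
pin 0.6 160 250 [ 0.3476 -0.3257  0.0062]
pin 0.59 195 236 [ 0.4309 -0.2545  0.0768]
pin 0.55 259 252 [ 0.475  -0.1464  0.0336]
pin 0.51 305 233 [ 0.4187 -0.0272  0.0074]
pin_grip 0.87 186 213 [ 0.3366 -0.259   0.0736]
pin_grip 0.83 154 226 [ 0.353  -0.3241  0.0713]
pin_grip 0.79 256 227 [ 0.4521 -0.1412  0.0775]
pin_grip 0.51 299 209 [ 0.4171 -0.038   0.0717]
pin_stand 0.78 256 259 [ 0.477  -0.1543  0.0205]
slip_jar 0.93 197 275 [ 0.471  -0.269   0.0163]
top [ 0.2014 -0.0286  1.2947] None dict_keys(['image', 'range_z', 'K', 'world_from_camera', 'shot'])
hinge_axis 0.62 268 212 [0.3874 0.1127 0.0631]
lid_back 0.6 282 208 [
[... 295 characters left out ...]
.69 370 188 [ 0.4353 -0.138   0.0902]
pin_grip 0.66 325 201 [ 0.408  -0.0277  0.0844]
pin_grip 0.55 451 228 [ 0.3358 -0.3279  0.0855]
pin_stand 0.6 369 191 [ 0.4335 -0.136   0.0654]
slip_jar 0.89 417 189 [ 0.4323 -0.2536  0.0762]
{'time_s': 1.0, 'qpos': array([ 1.1684,  0.2999,  1.521 ,  0.    ,  1.3207, -0.0666]), 'joint_vel': array([-0.0003,  0.0008,  0.0001, -0.0004,  0.0016,  0.0017]), 'tau': array([  0.0015, -53.1685, -35.2907,   0.0707,   0.0216,   0.    ]), 'ee_pos': array([0.1812, 0.5193, 0.2055]), 'eef_rot': array([-3.1416, -0.    ,  2.8058]), 'force': array([0.0749, 0.496 , 0.2804]), 'moment': array([ 0.0152,  0.0445, -0.0271]), 'grip_force': 0.0, 'grip_width': 0.09410286502515214}
```

Run:
```python
import cv2,numpy as np
a=cv2.imread("pics/side0.png")[130:330,120:480];b=cv2.imread("pics/top0.png")[140:280,190:490]
a=cv2.resize(a,(790,439))
b=cv2.resize(b,(790,369))
cv2.imwrite("pics/v1.png",a);cv2.imwrite("pics/v2.png",b)
```

```text
(no output)
```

View pics/v1.png

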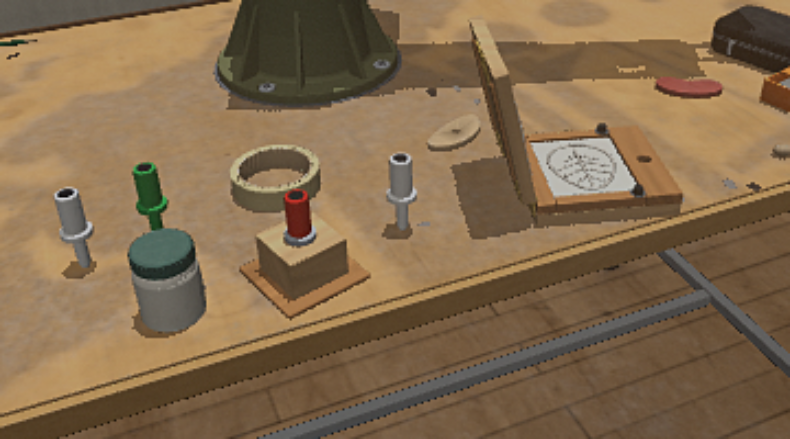

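View pics/v2.png

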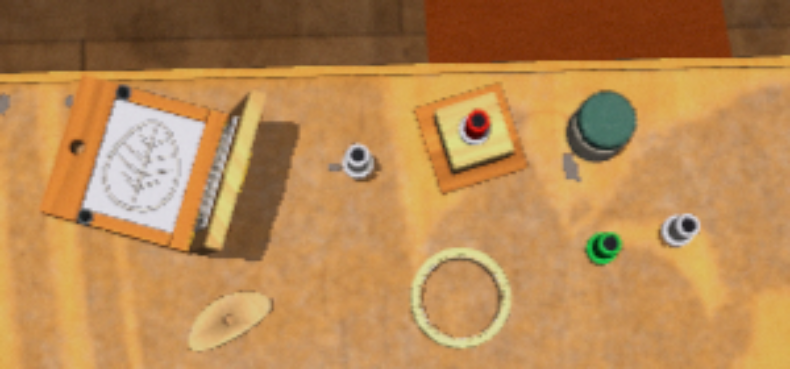

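The side view shows four candidates: red knob in the stand at full-frame (256,227), white pins at (302,210) and (151,226), green pin at (187,213). I choose the red one, which is in the wooden stand. In the top view the lid leans toward −y beside the base (around 282,208), the base hole is at about (219,195), and the jar is at (417,189). Next I measure precisely.

```bash
cat >> h.py <<'E'
def cloud(c):
    z=c["range_z"];v,u=np.nonzero(z>0);d=z[v,u];K=c["K"]
    q=np.stack([(u-K[0,2])/K[0,0]*d,-(v-K[1,2])/K[1,1]*d,-d,np.ones_like(d)])
    return (c["world_from_camera"]@q)[:3].T, c["image"][v,u].astype(int), np.stack([u,v],1)
def red(c):
    P,C,U=cloud(c);m=(C[:,0]>110)&(C[:,1]<50)&(C[:,2]<50)&(P[:,2]>.03)&(P[:,0]<.7)&(P[:,0]>.25)&(P[:,1]<.4)
    return P[m],U[m]
E
python3 - <<'E'
from h import *
np.set_printoptions(precision=4,suppress=True)
for n in("top","side"):
    c=camera(n);P,C,U=cloud(c)
    m=(P[:,2]>.018)&(P[:,2]<.032)&(P[:,0]>.3)&(P[:,0]<.58)&(P[:,1]>.06)&(P[:,1]<.32)
    r=cv2.minAreaRect(P[m][:,:2].astype(np.float32)*1000);print(n,"base",m.sum(),r,cv2.boxPoints(r).tolist(),np.median(P[m][:,2]))
    R,_=red(c);print("red",len(R),R.min(0),R.max(0),np.median(R,0))
    t=R[R[:,2]>R[:,2].max()-.006];print("redtop",t.mean(0),t[:,:2].min(0),t[:,:2].max(0))
    m=(P[:,2]>.05)&(P[:,2]<.25)&(P[:,0]>.3)&(P[:,0]<.5)&(P[:,1]>.02)&(P[:,1]<.2);L=P[m]
    print("lid",len(L),L.min(0),L.max(0)); s=L-L.mean(0); print("mean",L.mean(0),"normal",np.linalg.svd(s,full_matrices=False)[2][2])
    # dark hole pixels near base hole
    m=(P[:,2]<.035)&(np.hypot(P[:,0]-.437,P[:,1]-.249)<.03);q=C.sum(1)
    mm=m&(q<np.percentile(q[m],10));print("hole px",U[mm].mean(0), P[mm].mean(0))
E
python3 -c "
import cv2;a=cv2.imread('pics/side0.png')[190:300,215:320];cv2.imwrite('pics/v3.png',cv2.resize(a,(525,550),interpolation=2))"
```

```text
top base 3040 ((421.8436584472656, 186.2294921875), (151.27197265625, 141.2320556640625), 73.75830841064453) [[332.89129638671875, 133.36268615722656], [468.48681640625, 93.86152648925781], [510.7960205078125, 239.09629821777344], [375.20050048828125, 278.59747314453125]] 0.02506662405846838
red 200 [ 0.4077 -0.5306  0.0752] [ 0.4799 -0.131   0.222 ] [ 0.4488 -0.4998  0.2114]
redtop [ 0.4387 -0.5126  0.2179] [ 0.4284 -0.5228] [ 0.4515 -0.5025]
lid 757 [0.3196 0.05   0.0522] [0.4633 0.1264 0.1812]
mean [0.3878 0.0844 0.1483] normal [-0.2605 -0.908  -0.3282]
hole px [219.7568 195.5135] [0.4384 0.2418 0.0186]
side base 2171 ((418.7215881347656, 179.49169921875), (168.23728942871094, 145.31707763671875), 73.98280334472656) [[325.6732177734375, 118.68700408935547], [465.34893798828125, 78.59026336669922], [511.76995849609375, 240.29638671875], [372.09423828125, 280.39312744140625]] 0.02486143288721876
red 142 [ 0.4328 -0.5375  0.0895] [ 0.4804 -0.1314  0.2143] [ 0.4544 -0.4996  0.1671]
redtop [ 0.4662 -0.4973  0.2108] [ 0.4465 -0.5147] [ 0.4804 -0.4837]
lid 860 [0.3208 0.0503 0.0501] [0.465  0.1081 0.176 ]
mean [0.4221 0.0736 0.1273] normal [-0.2364 -0.9499 -0.2044]
hole px [403.9737 273.9474] [ 0.4394  0.2472 -0.2569]
```

View pics/v3.png

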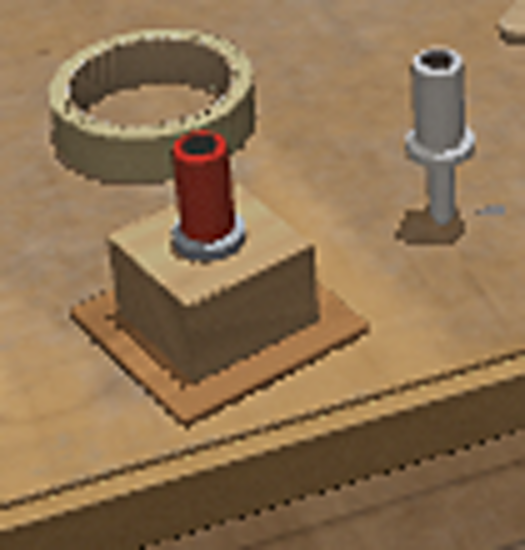

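The crop confirms the red knob with its collar sitting on the wooden stand. Next I move the closed gripper up, over and behind the lid.

Call:
jog_arm --rows '[[[0,0,-0.035],-1.5,0],[[0,0,-0.035],-1.5,0],[[0,0,-0.035],0,0],[[-0.025,-0.0324,0],0,0],[[-0.025,-0.0324,0],0,0],[[-0.025,-0.0324,0],0,0],[[-0.025,-0.0324,0],0,0],[[-0.025,-0.0324,0],0,0],[[-0.025,-0.0324,0],0,0],[[-0.025,-0.0324,0],0,0],[[-0.025,-0.0324,0],0,0],[[-0.025,-0.0324,0],0,0]]' --squeeze 25

```text
time_s: 2.1
ee_pos: [0.3157, 0.1746, 0.3107]
eef_rot: [3.141, 0.001, 2.859]
force: [0.7, -0.3, 0.6]
grip_width: 0.0173
grip_force: 0.0
```

Call:
jog_arm --rows '[[[-0.025,-0.0324,0],0,0],[[-0.025,-0.0324,0],0,0],[[-0.025,-0.0324,0],0,0],[[-0.025,-0.0324,0],0,0],[[0,0,0],0,0],[[0,0,0],0,0]]'

```text
time_s: 2.6
ee_pos: [0.3757, 0.0224, 0.3103]
eef_rot: [-3.142, -0.0, 2.854]
force: [0.2, 0.9, -0.3]
grip_width: 0.0007
grip_force: 0.0
```

Call:
jog_arm --rows '[[[0,0,0.036],0,0],[[0,0,0.036],0,0],[[0,0,0.036],0,0],[[0,0,0.036],0,0],[[0,0,0.036],0,0],[[0,0.015,0],0,0],[[0,0.015,0],0,0],[[0,0.015,0],0,0],[[0,0.015,0],0,0],[[0,0.015,0],0,0]]'

```text
time_s: 3.43
ee_pos: [0.3961, 0.098, 0.1306]
eef_rot: [-3.142, 0.0, 2.86]
force: [-0.4, -1.9, 1.2]
grip_width: 0.0003
grip_force: 0.9
```

Call:
jog_arm --rows '[[[0,0.015,0],0,0],[[0,0.015,0],0,0],[[0,0.015,0],0,0],[[0,0.015,0],0,0],[[0,0.015,0],0,0],[[0,0,0],0,0]]'

```text
time_s: 3.93
ee_pos: [0.4171, 0.171, 0.1306]
eef_rot: [3.141, 0.0, 2.862]
force: [-0.3, 0.1, 0.6]
grip_width: 0.0007
grip_force: 0.0
```

Run:
```python
from h import *
c=camera("side");cv2.imwrite("pics/v4.png",cv2.resize(c["image"][100:320,120:500,::-1],(760,440)))
```

```text
(no output)
```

View pics/v4.png

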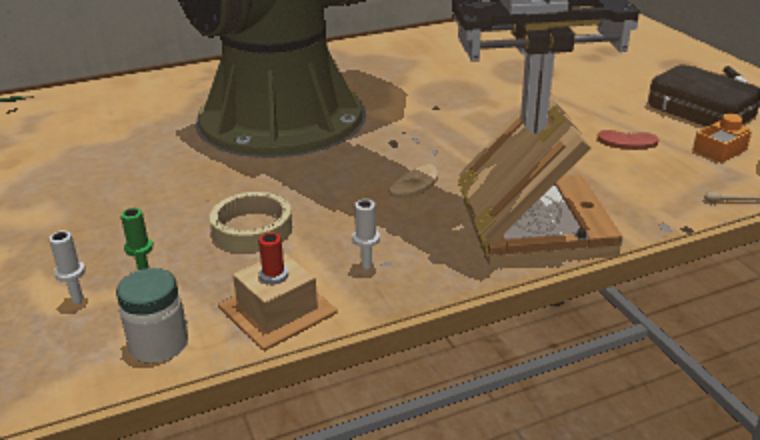

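The lid is at about 0.85 rad and falling, with the finger tip at crop (535,130). I raise the arm and measure the pin and lid.

Call:
jog_arm --rows '[[[0,0,-0.03],0,0],[[0,-0.01,-0.03],0,0.05],[[0,-0.03,-0.02],0,0.05],[[0,-0.03,0],0,0.05],[[0,-0.03,0],0,0.05],[[0,-0.03,0],0,0.05],[[0,-0.03,0],0,0.05],[[0,0,0],0,0.05]]'

```text
time_s: 4.65
ee_pos: [0.3711, 0.0115, 0.2106]
eef_rot: [-3.141, 0.001, 2.856]
force: [-0.4, -0.1, 0.8]
grip_width: 0.0435
grip_force: 0.0
```

Run:
```python
from h import *
np.set_printoptions(precision=4,suppress=True)
y=np.array([.2797,.9601]);ctr=np.array([.4220,.1868])
for n in("top","side"):
    c=camera(n);save(c,n+"1.png");R,U=red(c);k=(R[:,1]>-.2)&(R[:,1]<-.08);R=R[k];U=U[k]
    t=R[R[:,2]>.084];print(n,len(R),len(t),R.mean(0),t.mean(0),t[:,:2].min(0),t[:,:2].max(0),U[R[:,2]>.084].mean(0), [proj(c,np.array([.438,-.136,.090]))])
    for l in("lid_hole","pin_grip"):
        for d in spot_point(l,c)[:3]:
            u,v=d["at"][0]*640,d["at"][1]*400;print(l,round(d["p"],2),u,v,px2w(c,u,v))
    P,C,_=cloud(c);q=P[:,:2]-(ctr-.075*y);b=q@y;a=q@np.array([y[1],-y[0]])
    for lo in(.02,.06,.1):
        m=(b>lo)&(b<lo+.03)&(abs(a)<.035)&(P[:,2]>.03)&(P[:,2]<.09);print("lid z at",lo+.015,m.sum(),np.median(P[m][:,2]) if m.any() else 0)
```

```text
top 29 27 [ 0.4396 -0.1391  0.0904] [ 0.4395 -0.1397  0.0909] [ 0.4323 -0.1477] [ 0.4511 -0.1328] [370.7778 186.3333] [(np.float64(369.2461642441496), np.float64(187.05858476741136))]
lid_hole 0.56 220.096 194.92000000000002 [0.4386 0.2395 0.0255]
lid_hole 0.35 369.28 186.20000000000002 [ 0.4401 -0.1361  0.0902]
pin_grip 0.56 452.416 228.12 [ 0.3345 -0.3317  0.0847]
pin_grip 0.5 368.70399999999995 187.4 [ 0.4377 -0.1349  0.0875]
lid z at 0.035 280 0.057284073387505074
lid z at 0.075 367 0.07230995022480546
lid z at 0.115 201 0.08597115998544891
side 20 20 [ 0.4442 -0.142   0.0907] [ 0.4442 -0.142   0.0907] [ 0.431  -0.1504] [ 0.4528 -0.1317] [254.05 219.6 ] [(np.float64(256.11885840447883), np.float64(217.5596111803027))]
lid_hole 0.65 408.832 184.08 [0.4241 0.2345 0.0705]
lid_hole 0.4 353.98400000000004 202.68 [0.3598 0.1276 0.0111]
pin_grip 0.84 155.008 225.2 [ 0.3497 -0.322   0.0697]
pin_grip 0.65 257.408 226.28 [ 0.4522 -0.1387  0.079 ]
pin_grip 0.57 187.90400000000002 214.32000000000002 [ 0.3379 -0.2554  0.0703]
lid z at 0.035 227 0.04928085778460789
lid z at 0.075 221 0.058683192249890936
lid z at 0.115 224 0.06804299270217953
```

Call:
jog_arm --rows '[[[-0.0183,-0.021,0],0,0.05],[[-0.0183,-0.021,0],0,0.05],[[-0.0183,-0.021,0],0,0.05],[[-0.0183,-0.021,0],0,0.05],[[-0.0183,-0.021,0.02],0,0.05],[[-0.0183,-0.021,0.03],0,0.05],[[0,0,0.02],0,0.05],[[0,0,0.02],0,0.05],[[0,0,0],0,0.05]]'

```text
time_s: 5.7
ee_pos: [0.4415, -0.1362, 0.1168]
eef_rot: [3.141, -0.006, 2.859]
force: [-0.3, 0.6, 0.2]
grip_width: 0.0498
grip_force: 0.0
```

Run:
```python
from h import *
o=get_obs();print(o["ee_pos"],o["eef_rot"])
c=camera("side");cv2.imwrite("pics/v5.png",cv2.resize(c["image"][100:320,120:500,::-1],(760,440)))
y=np.array([.2797,.9601]);ctr=np.array([.4220,.1868])
for n in("top","side"):
    c=camera(n);P,C,_=cloud(c);q=P[:,:2]-(ctr-.075*y);b=q@y;a=q@np.array([y[1],-y[0]])
    for lo in(.02,.06,.1):
        m=(b>lo)&(b<lo+.03)&(abs(a)<.035)&(P[:,2]>.03)&(P[:,2]<.09);print("lid z at",lo+.015,m.sum(),np.median(P[m][:,2]) if m.any() else 0)
    m=(P[:,2]>.032)&(P[:,2]<.06)&(abs(a)<.1)&(b>-.02)&(b<.2);Q=np.stack([a[m],b[m]],1)
    print("lid extents a,b",np.percentile(Q,1,axis=0),np.percentile(Q,99,axis=0))
    for l in("lid_hole",):
        for d in spot_point(l,c)[:3]:
            u,v=d["at"][0]*640,d["at"][1]*400;print(l,round(d["p"],2),u,v,px2w(c,u,v))
    save(c,n+"2.png")
```

```text
[ 0.44150327 -0.13617397  0.11678713] [ 3.14094312 -0.00632926  2.858858  ]
lid z at 0.035 335 0.043436231039696294
lid z at 0.075 333 0.04632878908606575
lid z at 0.115 321 0.04983506275399985
lid extents a,b [-0.06962064  0.00044799] [0.06794234 0.14836066]
lid_hole 0.66 216.768 193.79999999999998 [0.4397496  0.24580169 0.03591242]
lid z at 0.035 212 0.04360657885080091
lid z at 0.075 205 0.046308762790074676
lid z at 0.115 209 0.0492661844437805
lid extents a,b [-0.07005703  0.00141608] [0.07024252 0.14876121]
lid_hole 0.87 412.224 190.32 [0.42550312 0.2455233  0.05179652]
lid_hole 0.17 389.12 198.52 [0.42519458 0.18266909 0.04509615]
```

View pics/v5.png

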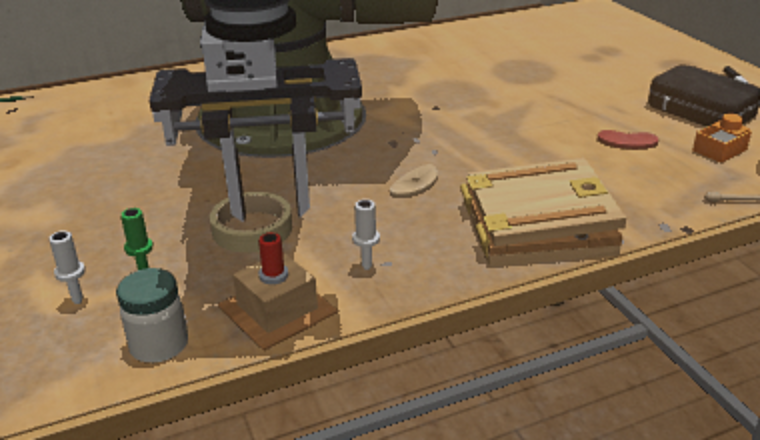

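The lid lies ajar on its pads, hole at about crop (588,187), and the open fingers straddle the red knob at crop (270,240). Now I descend and grip.

Call:
jog_arm --rows '[[[0,-0.004,0],0,0.05],[[0,0,0.02],0,0.05],[[0,0,0.02],0,0.05],[[0,0,0.013],0,0.05],[[0,0,0.0075],0,0.05],[[0,0,0],0,0.05],[[0,0,0],0,0.01],[[0,0,0],0,0.01],[[0,0,0],0,0.01],[[0,0,0],0,0.01],[[0,0,0],0,0.01]]' --squeeze 40

```text
time_s: 6.87
ee_pos: [0.442, -0.1412, 0.0605]
eef_rot: [-3.142, 0.001, 2.858]
force: [-0.3, -1.1, 3.1]
grip_width: 0.0211
grip_force: 40.0
```

Run:
```python
from h import *
np.set_printoptions(precision=4,suppress=True)
c=camera("side");cv2.imwrite("pics/v6.png",cv2.resize(c["image"][180:300,200:320,::-1],(600,600)))
o=get_obs();print(o)
```

```text
{'time_s': 6.9167, 'qpos': array([-0.3882,  0.2968,  1.9014,  0.    ,  0.9426, -1.6756]), 'joint_vel': array([ 0.0003,  0.0012, -0.0001,  0.0003,  0.0021,  0.0018]), 'tau': array([ -0.1515, -44.0608, -27.1374,  -0.0564,  -0.1339,  -0.0043]), 'ee_pos': array([ 0.442 , -0.1412,  0.0604]), 'eef_rot': array([-3.1415,  0.0009,  2.8582]), 'force': array([-0.295 ,  1.0676,  3.3899]), 'moment': array([ 0.0883,  0.1197, -0.0243]), 'grip_force': 40.00119388103485, 'grip_width': 0.021198078867673793}
```

View pics/v6.png

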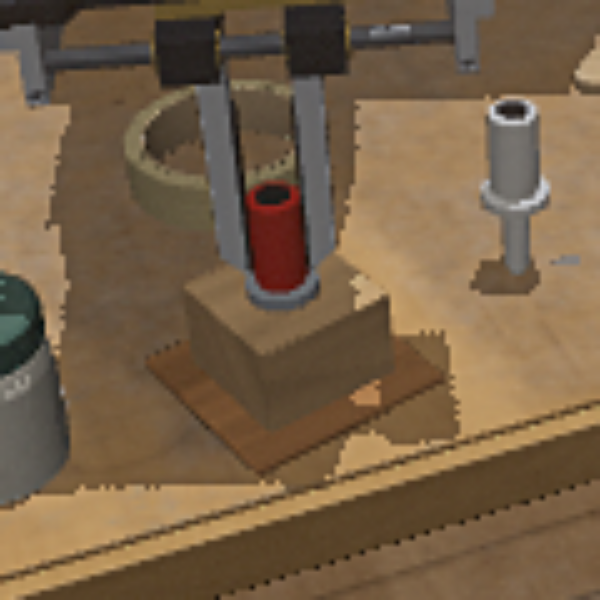

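Both pads are on the red knob at 40 N (knob at crop 277,235). I lift straight up, then look.

Call:
jog_arm --rows '[[[0,0,-0.01],0,0.01],[[0,0,-0.02],0,0.01],[[0,0,-0.03],0,0.01],[[0,0,-0.03],0,0.01],[[0,0,-0.02],0,0.01],[[0,0,0],0,0.01],[[0,0,0],0,0.01],[[0,0,0],0,0.01]]'

```text
time_s: 7.58
ee_pos: [0.4413, -0.1409, 0.1692]
eef_rot: [3.141, -0.001, 2.858]
force: [0.0, 0.9, -0.8]
grip_width: 0.0214
grip_force: 40.0
```

```bash
cat > m.py <<'E'
from h import *
np.set_printoptions(precision=4,suppress=True)
o=get_obs();T=o["ee_pos"];print(T,o["eef_rot"],o["grip_width"],o["grip_force"],o["force"])
for n in("top","side"):
    c=camera(n);R,U=red(c);k=np.hypot(R[:,0]-T[0],R[:,1]-T[1])<.04;R=R[k];U=U[k]
    print(n,len(R),R.min(0)-T,R.max(0)-T,"rel TCP")
    for l in("pin_tip","pin_grip"):
        for d in spot_point(l,c)[:5]:
            u,v=d["at"][0]*640,d["at"][1]*400;print(l,round(d["p"],2),u,v)
    for h in(-.0545,-.0165,.0095,.0295):print("proj",h,proj(c,T+[0,0,h]))
    save(c,n+"3.png")
    if n=="side":
        u,v=map(int,proj(c,T));cv2.imwrite("pics/v7.png",cv2.resize(c["image"][v-45:v+75,u-60:u+60,::-1],(600,600),interpolation=2))
E
python3 m.py
```

```text
[ 0.4413 -0.1409  0.1692] [ 3.1414 -0.0013  2.8582] 0.021370063044759035 39.99904453754425 [ 0.0062  0.8978 -0.8302]Traceback (most recent call last):
  File "m.py", line 6, in <module>
    print(n,len(R),R.min(0)-T,R.max(0)-T,"rel TCP")
                   ~~~~~^^^
    return umr_minimum(a, axis, None, out, keepdims, initial, where)
ValueError: zero-size array to reduction operation minimum which has no identity
```

```bash
sed -i 's/    print(n,len(R),/    if len(R): print(n,len(R),/' m.py; python3 m.py
```

```text
[ 0.4412 -0.1409  0.1688] [ 3.1414 -0.002   2.8582] 0.0212772105828117 39.999133944511414 [-0.1555  0.1864 -1.6491]
pin_tip 0.27 238.592 201.39999999999998
pin_grip 0.61 450.81600000000003 230.6
pin_grip 0.57 420.992 231.8
pin_grip 0.49 328.12800000000004 200.48
proj -0.0545 (np.float64(372.10382469212414), np.float64(183.71869571100098))
proj -0.0165 (np.float64(373.5530357027767), np.float64(180.39828944656855))
proj 0.0095 (np.float64(374.599489145474), np.float64(178.00067409516112))
proj 0.0295 (np.float64(375.4370436728881), np.float64(176.08168419018023))
side 22 [-0.0075 -0.0097  0.0291] [0.0099 0.0089 0.0317] rel TCP
pin_tip 0.76 303.488 235.4
pin_tip 0.7 158.4 251.52
pin_tip 0.68 252.09599999999998 208.6
pin_tip 0.51 188.672 238.20000000000002
pin_grip 0.73 254.72000000000003 179.68
pin_grip 0.65 185.728 214.4
proj -0.0545 (np.float64(253.0155391882878), np.float64(208.51449026301606))
proj -0.0165 (np.float64(251.13788176978716), np.float64(191.45498569549054))
proj 0.0095 (np.float64(249.79441037416967), np.float64(179.24884192077712))
proj 0.0295 (np.float64(248.72650578285717), np.float64(169.54636740456618))
```

View pics/v7.png

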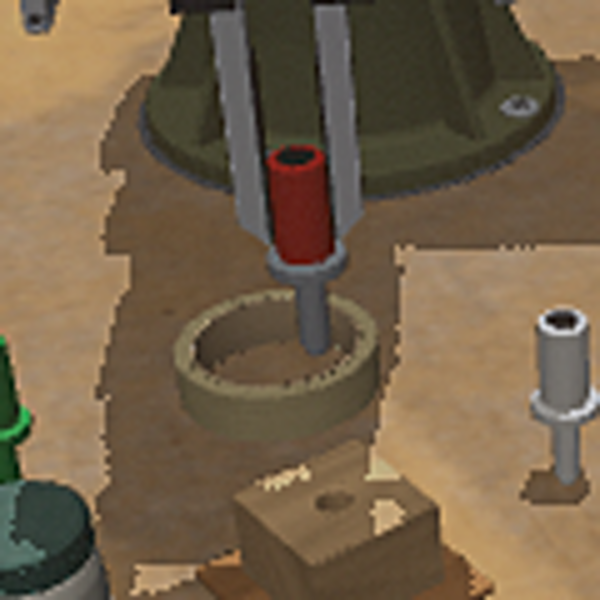

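The pin hangs straight, its foot at crop (316,350), exactly where TCP −54.5 mm projects. I refine the hole from the brass plate.

Run:
```python
from h import *
np.set_printoptions(precision=4,suppress=True)
H0=np.array([.4382,.2425]);y=np.array([.2797,.9601])
def ray(c,u,v,z):
    K=c["K"];M=c["world_from_camera"];d=M[:3,:3]@np.array([(u-K[0,2])/K[0,0],-(v-K[1,2])/K[1,1],-1]);o=M[:3,3]
    return o+d*(z-o[2])/d[2]
out=[]
for n in("top","side"):
    c=camera(n);P,C,U=cloud(c)
    near=(np.hypot(*(P[:,:2]-H0).T)<.035)&(P[:,2]>.03)&(P[:,2]<.07)
    hsv=cv2.cvtColor(c["image"],cv2.COLOR_RGB2HSV)[U[:,1],U[:,0]].astype(int)
    wood=np.median(hsv[near],0);print(n,"median hsv",wood)
    br=near&(hsv[:,1]>wood[1]+35)&(hsv[:,2]>90);r=cv2.minAreaRect(U[br].astype(np.float32));print("brass",br.sum(),r,ray(c,*r[0],.0513), ray(c,*U[br].mean(0),.0513))
    dk=(abs(U-np.array(proj(c,np.append(H0,.051)))).max(1)<9)&(C.sum(1)<200);print("dark",dk.sum(),U[dk].mean(0),ray(c,*U[dk].mean(0),.0513))
    b=proj(c,np.append(H0,.051));u,v=map(int,b);out.append(cv2.resize(c["image"][v-20:v+20,u-20:u+20,::-1],(380,380),interpolation=0));print("centre of crop",u,v)
cv2.imwrite("pics/v8.png",np.hstack(out))
```

```text
top median hsv [ 28. 110. 231.]
brass 166 ((217.3348846435547, 193.55047607421875), (13.601133346557617, 14.080047607421875), 16.699243545532227) [0.4374 0.241  0.0513] [0.4374 0.2413 0.0513]
dark 18 [216.9444 194.1667] [0.4359 0.242  0.0513]
centre of crop 216 193
side median hsv [ 20.  97. 191.]
brass 103 ((413.9769592285156, 193.31539916992188), (8.806466102600098, 17.240825653076172), 82.87498474121094) [0.438  0.2416 0.0513] [0.4374 0.2412 0.0513]
dark 8 [412.75  194.375] [0.4408 0.2362 0.0513]
centre of crop 414 193
```

View pics/v8.png

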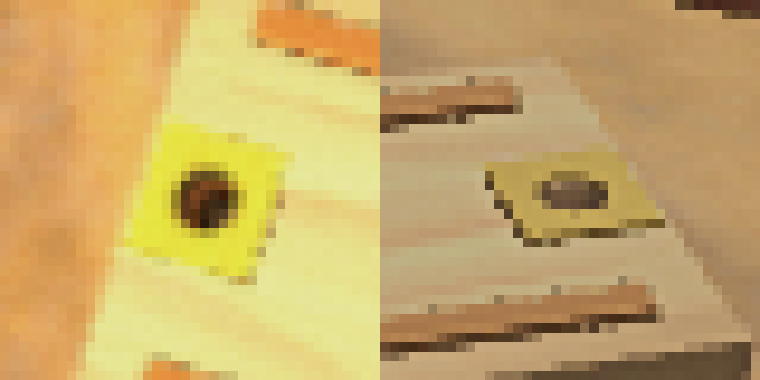

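Call:
jog_arm --rows '[[[0.0092,0.0306,0],0,0.01],[[0.0092,0.0306,0],0,0.01],[[0.0092,0.0306,0],0,0.01],[[0.0092,0.0306,0],0,0.01],[[0.0092,0.0306,0],0,0.01],[[0.0092,0.0306,0],0,0.01],[[0.0092,0.0306,0],0,0.01],[[0.0092,0.0306,0],0,0.01],[[0.0092,0.0306,0],0,0.01],[[0.0092,0.0306,0],0,0.01],[[0.0092,0.0306,0],0,0.01],[[0.0092,0.0306,0],0,0.01]]'

```text
time_s: 9.03
ee_pos: [0.4381, 0.2439, 0.1699]
eef_rot: [-3.142, -0.0, 2.858]
force: [0.1, 0.3, -1.2]
grip_width: 0.0214
grip_force: 40.0
```

Call:
jog_arm --rows '[[[0,0,0.02],0,0.01],[[0,0,0.02],0,0.01],[[0,0,0.01],0,0.01],[[0,0,0],0,0.01],[[0,0,0],0,0.01],[[0,0,0],0,0.01]]'

```text
time_s: 9.53
ee_pos: [0.439, 0.2422, 0.121]
eef_rot: [3.141, 0.001, 2.858]
force: [0.3, -1.2, -0.2]
grip_width: 0.0214
grip_force: 40.0
```

```bash
cat > m2.py <<'E'
from h import *
np.set_printoptions(precision=4,suppress=True)
o=get_obs();T=o["ee_pos"];print(T,o["eef_rot"],o["force"])
d=np.array([.4375,.2427])-T[:2];w=o["eef_rot"][2];print("tool dx,dy",d@[np.cos(w),np.sin(w)],d@[np.sin(w),-np.cos(w)])
c=camera("side");R,U=red(c);k=np.hypot(R[:,0]-T[0],R[:,1]-T[1])<.04;R=R[k]
if len(R): print(len(R),(R.min(0)+R.max(0))/2-T)
u,v=map(int,proj(c,T));cv2.imwrite("pics/v9.png",cv2.resize(c["image"][v-45:v+75,u-60:u+60,::-1],(600,600),interpolation=2))
E
python3 m2.py
```

```text
[0.439  0.2422 0.121 ] [3.1407 0.001  2.8576] [ 0.3015 -1.213  -0.214 ]
tool dx,dy 0.0015769350537433065 2.6174562188429338e-05
13 [ 0.0062 -0.0012  0.0302]
```

Call:
jog_arm --rows '[[[0.001,0,0.005],0,0.01],[[0,0,0.01],0,0.01],[[0,0,0.008],0,0.01],[[0,0,0.007],0,0.01],[[0,0,0],0,0.01]]'

```text
time_s: 10.0
ee_pos: [0.4367, 0.2422, 0.0881]
eef_rot: [-3.14, -0.002, 2.858]
force: [-0.9, 0.1, -1.4]
grip_width: 0.0213
grip_force: 40.0
```

```bash
python3 m2.py
```

```text
[0.4367 0.2422 0.0881] [-3.1398 -0.0021  2.8581] [-0.8574  0.0627 -1.3522]
tool dx,dy -0.0006218302345650481 0.0007376643568414606
10 [ 0.0062 -0.0011  0.0307]
```

View pics/v9.png

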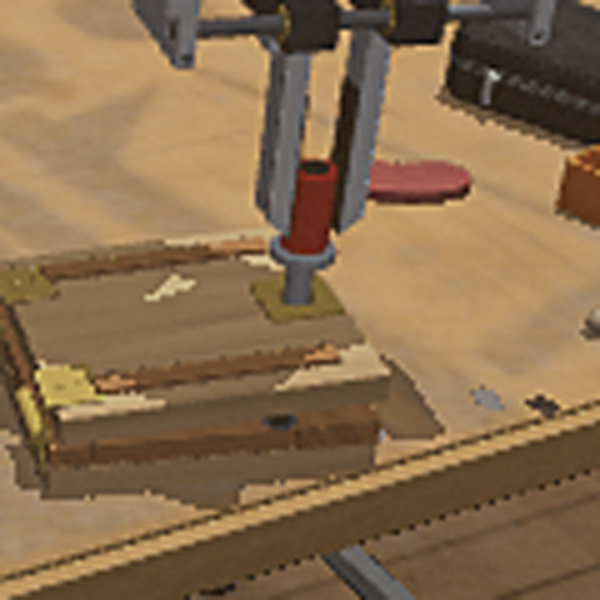

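The pin's foot is in the lid hole (crop 298,300) with no contact force. On down into the base.

Call:
jog_arm --rows '[[[0,0,0.005],0,0.01],[[0,0,0.005],0,0.01],[[0,0,0.005],0,0.01],[[0,0,0],0,0.01]]'

```text
time_s: 10.38
ee_pos: [0.437, 0.2424, 0.0739]
eef_rot: [-3.141, -0.001, 2.858]
force: [-0.7, -0.3, -1.4]
grip_width: 0.0216
grip_force: 40.0
```

Call:
jog_arm --rows '[[[0,0,0.004],0,0.01],[[0,0,0.004],0,0.01],[[0,0,0.003],0,0.01],[[0,0,0],0,0.01],[[0,0,0],0,0.01]]'

```text
time_s: 10.8
ee_pos: [0.4376, 0.2427, 0.064]
eef_rot: [3.141, 0.0, 2.858]
force: [0.6, 0.5, 1.6]
grip_width: 0.0215
grip_force: 40.0
```

Call:
jog_arm --rows '[[[0,0,0.002],0,0.01],[[0,0,0.002],0,0.01],[[0,0,0],0,0.01],[[0,0,0],0,0.01]]'

```text
time_s: 11.13
ee_pos: [0.4377, 0.2428, 0.0601]
eef_rot: [3.141, 0.001, 2.858]
force: [1.5, 2.4, 4.1]
grip_width: 0.0212
grip_force: 40.0
```

Call:
jog_arm --rows '[[[0,0,0.001],0,0.01],[[0,0,0.001],0,0.01],[[0,0,0],0,0.01],[[0,0,0],0,0.01]]' --squeeze 58

```text
time_s: 11.47
ee_pos: [0.4378, 0.2429, 0.0584]
eef_rot: [3.141, 0.001, 2.858]
force: [0.6, 4.4, 8.5]
grip_width: 0.021
grip_force: 58.0
```

Call:
jog_arm --rows '[[[0,0,0.001],0,0.01],[[0,0,0],0,0.01],[[0,0,0],0,0.01]]'

```text
time_s: 11.72
ee_pos: [0.438, 0.243, 0.0582]
eef_rot: [3.14, 0.001, 2.858]
force: [-4.7, 2.1, 17.3]
grip_width: 0.0211
grip_force: 58.0
```

Call:
jog_arm --rows '[[[0,0,0.0003],0,0.01],[[0,0,0],0,0.01],[[0,0,0],0,0.01],[[0,0,0],0,0.01],[[0,0,0],0,0.01],[[0,0,0],0,0.01]]'

```text
time_s: 12.22
ee_pos: [0.438, 0.243, 0.0581]
eef_rot: [3.14, 0.001, 2.858]
force: [-4.9, 2.1, 21.1]
grip_width: 0.0209
grip_force: 58.0
```

Run:
```python
from h import *
y=np.array([.2797,.9601]);ctr=np.array([.4220,.1868])
c=camera("side");P,C,_=cloud(c);q=P[:,:2]-(ctr-.075*y);b=q@y;a=q@np.array([y[1],-y[0]])
for lo in(.02,.05,.08):
    m=(b>lo)&(b<lo+.03)&(a>-.035)&(a<.035)&(P[:,2]>.03)&(P[:,2]<.06);print(lo+.015,m.sum(),np.median(P[m][:,2]))
o=get_obs();print(o["ee_pos"],o["force"],o["grip_force"])
cv2.imwrite("pics/v10.png",cv2.resize(c["image"][120:240,330:490,::-1],(800,600),interpolation=2))
```

```text
0.035 203 0.041169074830110286
0.065 208 0.041134081682916185
0.095 200 0.040951395510820526
[0.4379857  0.24301256 0.05813857] [-4.42277582  1.17169942 21.52451209] 58.008506298065186
```

View pics/v10.png

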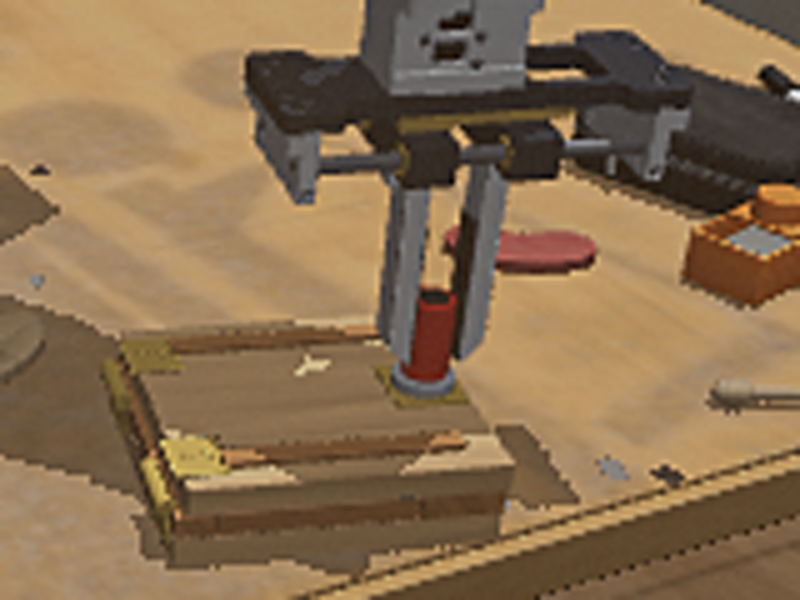

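The lid is level to within 0.2 mm. The collar sits on the brass plate (crop 425,385), and the tool presses steadily at 21 N. I hand in.

```bash
python3 -c "
from station import *
print(hand_in())"
```

```text
the job is handed in; nothing more can be done
None
```

I handed the job in with the lid shut level, the red pin fully home, and the gripper still holding the knob and pressing down at about 21 N; no verdict came back, and I never moved near the jar.

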